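# Hang the tape basket on the balancer arm

### The job

Lift the blue basket of tape rolls by its handle and hang it on the forked yoke of the spring-balanced swing arm, with the handle bar down in both orange notches. Keep holding it while the arm sinks under it, and let go only once the arm carries the whole weight and has settled, so that the arm neither drops nor springs up when you release; never press the basket hard onto the arm. Keep the basket about upright and leave everything else on the bench where it is.

Things in the scene. Friction and masses are not known exactly. Their poses are not given: they have to be found in the camera images.
- grip (a point): Centre of the black grip amid the basket's rigid handle, 130 mm above its underside. The grip is 16 mm (x) by 40 mm (y) by 20 mm (z), flat-sided: squeeze along x. From it a steel bar 8 mm thick runs along y both ways, at the same height, to uprights at y = +-71 mm that go down to the basket. z is up.
- basket: Blue open basket, 110 (x) by 150 (y) by 55 mm high, two tape rolls inside not above the rim; the open window between rim and handle bar is 71 mm high. Origin at the centre of its underside, z up. Mass with contents unknown, 0.35 to 0.9 kg; it balances under the middle of the bar.
- bar_a (a point): Point on the centre line of the basket's handle bar, 40 mm to the +y side of the grip's centre. To hang it, the bar comes in over the notches from the fork's open side, prongs passing through the window under the bar, and is then lowered.
- bar_b (a point): Point on the centre line of the basket's handle bar, 40 mm to the -y side of the grip's centre.
- yoke (a point): Middle of the forked yoke at the swing arm's end: where the centre of the seated bar's middle lies, half-way between the two orange notches. Rides with the arm. x points along the arm to the pivot, y along the seated bar, z up (square to the arm). Fork open at the end away from the pivot; free room 72 mm (y) between the notches, closed by a cross bar 63 mm off towards the pivot.
- notch (a point): Centre of the yoke's +y notch, 40 mm from the yoke point (the other is at y = -40 mm); axes like the yoke's. Notches are 8 mm wide (y), with a flat floor 11 mm wide (x), 4 mm under the seated bar's centre, and flanks flaring 60 degrees steep to lips 17 mm above that centre, 17 mm to either side of it inside, 23 mm outside; nothing of the fork reaches lower than 10 mm below it.
- swing_arm: Grey swing arm; origin and axes as the yoke's. It turns about a level fixed pivot 270 mm from its origin along x. Unloaded it rests at its upper stop, yoke 0.2 rad above the pivot; it sinks up to 0.43 rad. The spring resists at the yoke with about 1.7 N at the top plus 0.7 N per 10 mm sunk; light damping. It balances 22 to 108 mm down, by the unknown mass, the basket then clear of the bench.
- carton_a: brown carton 110 x 150 x 80 mm, a bystander; origin at the centre of its underside.
- carton_b: brown carton 100 x 130 x 60 mm, a bystander; origin at the centre of its underside.
- scanner: black hand-held barcode scanner lying on its side, about 190 x 80 x 36 mm, a bystander; origin at the centre of its underside.
- tape_roll: yellow tape roll lying flat, 90 across x 48 mm, a bystander; origin at the centre of its underside.
- tape_dispenser: red bench tape dispenser 150 x 70 x 102 mm, a bystander; origin at the centre of its underside.
- blue_tray: open blue tray without a handle, 200 x 150 x 75 mm, a bystander; origin at the centre of its underside.
- marker: green marker pen, 16 x 136 mm, a bystander; origin at the centre of its underside (marker: near its middle).

How it is judged (in metres and radians):
On the way, in this order (a step that is already met when the one before it is completed fails the run):
1. the basket is lifted off the bench by the gripper (height (world z) of basket above 0.04 m and contact force between the fingers and basket above 1 N), for 0.1 s.
2. with the bar in both notches and the basket still held, the arm has sunk and stopped (x of bar_a in the frame of yoke between -0.006 and 0.006 m and z of bar_a in the frame of yoke between -0.006 and 0.006 m and x of bar_b in the frame of yoke between -0.006 and 0.006 m and z of bar_b in the frame of yoke between -0.006 and 0.006 m and linear speed of swing_arm below 0.012 m/s and distance of swing_arm from where it was at the start of the episode above 0.012 m and contact force between the fingers and basket above 1 N), for 0.2 s.
At the end, for the whole second after the job is handed in: The basket hangs from the arm alone, clear of the bench and upright within 0.2 rad; both bar points lie within 6 mm of the yoke's line in its x and z (in both notches); the arm is sunk by more than 12 mm at the yoke and still (under 0.012 m/s); basket under 0.03 m/s; the gripper has let go (x of bar_a in the frame of yoke between -0.006 and 0.006 m and z of bar_a in the frame of yoke between -0.006 and 0.006 m and x of bar_b in the frame of yoke between -0.006 and 0.006 m and z of bar_b in the frame of yoke between -0.006 and 0.006 m and linear speed of swing_arm below 0.012 m/s and distance of swing_arm from where it was at the start of the episode above 0.012 m and linear speed of basket below 0.03 m/s and angle between basket's own z axis and vertical below 0.2 rad and height (world z) of basket above 0.01 m and contact force between the fingers and basket below 0.05 N); the robot touches nothing.
It fails at once if the arm drops or springs up (its yoke over 0.055 m/s) with the basket not held (contact force between the fingers and basket below 0.2 N and linear speed of swing_arm above 0.055 m/s).
It fails at once if the basket is pressed on the arm with more than 14 N (contact force between basket and swing_arm above 14 N).
It fails at once if the basket is tipped by more than 0.45 rad (angle between basket's own z axis and vertical above 0.45 rad).
It fails at once if a bystander is moved by more than 30 mm (distance of any of carton_a, carton_b, scanner, tape_roll, tape_dispenser, blue_tray, marker from where it was at the start of the episode above 0.03 m).
It also fails if it takes over 61 s, if anything falls off the work surface, if the arm or the gripper's body presses on something with over 40 N, if the wrist force passes 120 N, or if a joint passes its speed limit or range.

### The arm

A 7-joint arm with a two-finger parallel gripper is mounted at the origin on the work surface. World frame = base frame: x ahead of the robot, y to its left, z up, the work surface at z = 0. Lengths are in m, angles in degrees, forces in N, time in s.
With the tool pointing down it reaches from about 0.4 to 0.875 m from the base axis. Payload 4.4 kg.
Tool frame: the origin (TCP) lies at the very end of the fingers, on their centre line; the grasp point (between the pads) lies 19 mm behind it; z points along the fingers, y is the line along which they close (so a half turn about z gives the same grasp; the last joint's range is limited). The gripper opens to 85 mm and grips with 20 to 120 N. Pads are 22 mm wide; open, the fingers measure 114 mm over their backs; the gripper's body (76 mm by 85 mm) begins 54 mm behind the grasp point. The pads swing forward as they close: fully open they stand 13 mm farther back than shut.
Start: joints at [66.761, 36.005, 2.206, 86.941, -1.547, 57.084, -1.146], TCP at [0.217, -0.613, 0.231] pointing down, gripper open.
Joint ranges: [-175.42, 175.42], [-21.48, 121.26], [-71.46, 75.88], [10.55, 141.38], [-63.04, 243.04], [13.31, 113.54], [-168.57, 168.57]. Speed limits (degrees/s): [147.25, 147.25, 180, 180, 180, 180, 180].

### API

Orientations are given as a 3x3 rotation matrix whose columns are the frame's x, y, z axes.
In Python, from bench import * gives the robot as it stands. The module is installed in compiled form; this text tells all that it offers.
- The arm moves only by the tool apply_moves, never from a script. Its argument "deltas" is one flat list of numbers, 7 for each row, row after row: the turn, a rotation vector about the tool's x, y, z in rad, then the shift along the tool's x, y, z in cm, then the closure, from -1 (fully open) to 1 (shut). In form: [ax, ay, az, x, y, z, hand, ax, ay, az, x, y, z, hand, ...]. A call has 1 to 5 rows; each row is the pose to reach, as a shift and turn from the pose commanded when the call began, along the tool's axes at that moment; what a row does not reach only later rows make up. A row lasts 1/8 s, in which the tool goes at most 62.5 mm and 10.7 degrees, less where a joint would pass 70% of its speed; a pose out of reach is approached as far as the arm can. A call with a gripper value outside its range is refused whole. The fingers move at their own pace and stop on an object; "force" is the grip in N (left out, the last holds). Time passes only in rows, so rows that repeat a pose let the fingers close. It gives the time, the measured TCP pose, the force, the opening and the grip force at its end, in the units of the state.
- read_state(): the state, without advancing time (a new reading comes with each control period).
- camera(name): name is "scene" or "top"; returns (picture, depth): 420x560x3 uint8, red, green, blue; 420x560 float32, m along the optical axis (not along the pixel's ray), 0 where there is no reading.
- camera_params(name): a dict with "K" (3x3 intrinsics, pixels), "D" ([k1, k2, p1, p2, k3] as OpenCV has them; the pictures are not rectified), "origin" and "rotation" of the camera in the world. Camera axes: x right, y up, looking along -z (the intrinsics and any distortion apply to the point x, -y, -z); pixel columns grow to the right and rows downward; lengths in m; the calibration is good to about 2 mm. A picture is of the moment at which its call begins. camera_params takes no time and is no camera call.
- sign_off(): hands the job in; it is judged then, once.
Trained networks look in the newest picture that a camera, given by its name, has taken for a name from the list of things; names that differ only in an ending like _2 or _b are one class to them, and where a whole thing is asked for, a point or a joint stands for the part that bears it (a point fixed in the world has none). Each returns a list of dicts, best first, with "conf" (0 to 1); they miss things now and then, are a little off and sometimes report something else, mostly with a low value. They report only what shows in the picture. A call takes as long as a camera call.
- regions_of(camera, label): "pixels" (420x560 bool, what is visible of it) and "xy" ([column, row] in pixels, amid what is visible of it).
The state is a dict: "clock": time; "q": joint angles; "dq": joint speeds; "joint_torque": joint torques, N m; "ee_pos": TCP position; "ee_rot": TCP orientation; "wrist_force": force on the tool from outside, world axes, zero at the start; "wrist_torque": the same for the moment, N m; "finger_gap": opening from 0.0 (shut) to 1.0 (fully open); "grasp_force": force on a finger pad.
Only numpy, scipy, OpenCV 4.12 (cv2) and the standard library are available. Lean on these libraries where they do the work, as an engineer would, in place of code of your own. Each camera call takes 0.05 s, during which the arm holds its last target. There are 200 camera calls.

## Working session

There is one attempt and no reset: what is moved stays moved. The work goes in short steps, Python scripts to look and compute and a tool call to move; the robot and the scene stay as the last step left them, time stands still between calls to the robot, and variables do not carry over. Pictures are saved under pics/ and viewed, at most 10 in all, crops included, and the job is handed in when it is done.

Besides the shell and the picture viewer there is one more tool, called after "Emit:" as name(argument=value, ...) on one line, values as JSON. apply_moves: Moves the arm, as the interface text tells. Its arguments: {"type":"object","properties":{"deltas":{"type":"array","items":{"type":"number"}},"force":{"type":"number"}},"required":["deltas"]}

```bash
mkdir -p pics; cat > h.py <<'E'
from bench import *
import numpy as np, cv2
def shot(n):
    p,d=camera(n); return p,d
def pts(n,d,mask):
    c=camera_params(n); K=np.array(c["K"]);D=np.array(c["D"],float)
    v,u=np.nonzero(mask&(d>0)); z=d[v,u]
    n_=cv2.undistortPoints(np.stack([u,v],1).astype(np.float64)[:,None],K,D)[:,0]
    P=np.stack([n_[:,0]*z,-n_[:,1]*z,-z],1)
    return P@np.array(c["rotation"]).T+np.array(c["origin"]), np.stack([u,v],1)
E
python3 - <<'E'
from h import *
s=read_state(); print(s)
for n in("scene","top"):
    p,d=shot(n); cv2.imwrite(f"pics/{n}0.png",p[:,:,::-1]); np.save(f"{n}0.npy",d)
    print(n,camera_params(n))
    for l in("grip","basket","yoke","notch","swing_arm"):
        for r in regions_of(n,l)[:2]:
            P,_=pts(n,d,r["pixels"])
            print(l,round(r["conf"],2),np.round(r["xy"]),r["pixels"].sum(),np.round(np.median(P,0),3) if len(P) else None,np.round(np.percentile(P,[2,98],axis=0),3).tolist() if len(P) else None)
E
```

```text
{'clock': 0.0, 'q': array([66.76133574, 36.05902131,  2.2040714 , 86.99700739, -1.54681261,
       57.08420807, -1.14583899]), 'dq': array([ 0.00262457, -0.10384981,  0.01489083,  0.05735641,  0.03329396,
        0.02656563, -0.01826843]), 'joint_torque': array([-1.36157455e-04, -5.63412452e+01,  1.22622035e+00, -1.93450338e+01,
        1.10099983e-02,  1.06691674e-02, -3.23271586e-06]), 'ee_pos': array([ 0.21643756, -0.61223073,  0.23038277]), 'ee_rot': array([[ 9.42830492e-01,  3.33271953e-01, -6.84212372e-04],
       [ 3.33272652e-01, -9.42828769e-01,  1.80340161e-03],
       [-4.40719341e-05, -1.92833130e-03, -9.99998140e-01]]), 'wrist_force': array([-0.36849959, -0.44989319,  0.43031391]), 'wrist_torque': array([-0.06290181,  0.02103369,  0.01278024]), 'grasp_force': 0.0, 'finger_gap': 1.0014135620980142}
scene {'K': array([[381.82255093,   0.        , 274.85819212],
       [  0.        , 381.82255093, 208.13761115],
       [  0.        ,   0.        ,   1.        ]]), 'D': array([0.03778586, 0.        , 0.        , 0.        , 0.        ]), 'origin': array([1.29750802, 0.349491
[... 1085 characters left out ...]
.22066769,  0.97532103]])}
grip 0.73 [364. 234.] 1753 [ 0.465 -0.238  0.046] [[0.412, -0.312, -0.003], [0.527, -0.163, 0.138]]
grip 0.29 [428. 220.] 164 [ 0.493 -0.456  0.012] [[0.44, -0.469, 0.003], [0.544, -0.441, 0.02]]
basket 0.96 [366. 233.] 1741 [ 0.465 -0.24   0.046] [[0.412, -0.313, -0.003], [0.527, -0.164, 0.138]]
yoke 0.79 [212. 149.] 847 [0.701 0.207 0.279] [[0.585, 0.159, 0.231], [0.861, 0.245, 0.299]]
yoke 0.61 [192. 288.] 1168 [0.329 0.312 0.065] [[0.27, 0.253, 0.001], [0.391, 0.38, 0.103]]
notch 0.7 [210. 148.] 830 [0.701 0.207 0.279] [[0.585, 0.159, 0.241], [0.86, 0.246, 0.298]]
swing_arm 0.8 [215. 151.] 1008 [0.729 0.209 0.276] [[0.589, 0.159, -0.005], [0.865, 0.258, 0.298]]
```

```bash
python3 - <<'E'
import cv2,numpy as np
a=cv2.imread("pics/scene0.png");b=cv2.imread("pics/top0.png")
cv2.imwrite("pics/s1.png",cv2.resize(a,(800,600)))
t=cv2.resize(b[90:280,140:420],(800,543),interpolation=cv2.INTER_CUBIC);cv2.imwrite("pics/t1.png",t)
E
```

```text
(no output)
```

View pics/s1.png

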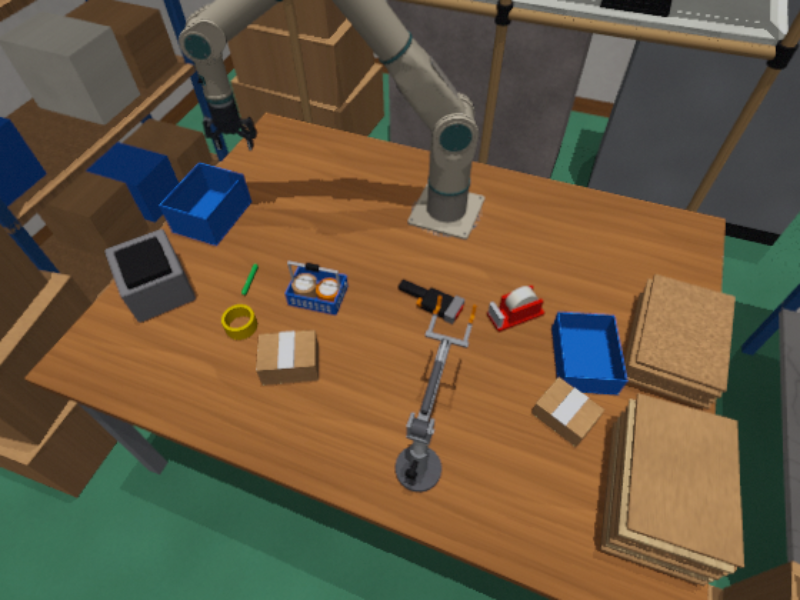

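View pics/t1.png

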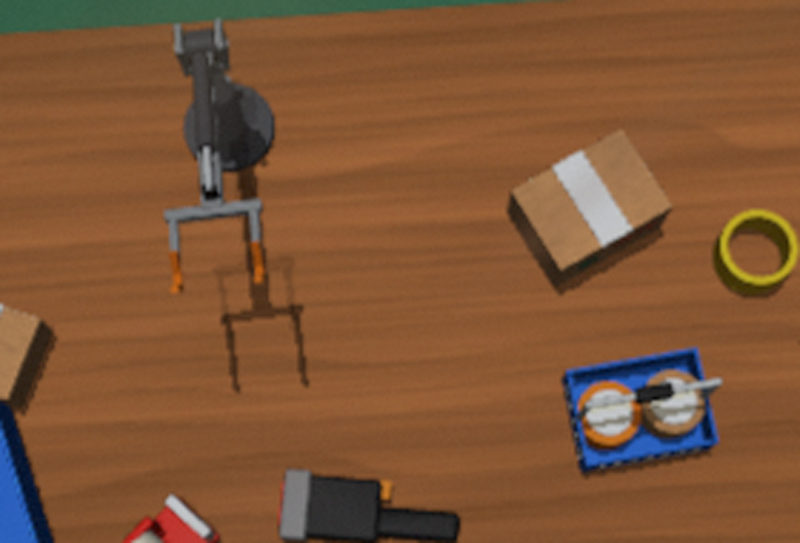

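Both pictures show the basket at scene (317,285) and the fork at (455,320). The fork's open end faces the robot. Next I fit the handle bar and the orange notches.

```bash
cat >> h.py <<'E'
def handle(n,p,d):
    m=np.zeros(d.shape,bool)
    for r in regions_of(n,"basket"):
        if r["conf"]>.4: m|=r["pixels"]
    m=cv2.dilate(m.astype(np.uint8),np.ones((5,5)))>0
    P,uv=pts(n,d,m); return P,p[uv[:,1],uv[:,0]].astype(int)
def orange(n,p,d,lo=.15):
    P,uv=pts(n,d,d>0); c=p[uv[:,1],uv[:,0]].astype(int)
    k=(c[:,0]>c[:,2]*2.2)&(c[:,0]>c[:,1]*1.4)&(c[:,0]>110)&(P[:,2]>lo)
    return P[k]
E
python3 - <<'E'
from h import *
for n in("scene","top"):
    p,d=shot(n); P,c=handle(n,p,d)
    h=P[(P[:,2]>.115)&(P[:,2]<.16)]; cen=h.mean(0); _,_,V=np.linalg.svd(h[:,:2]-cen[:2]); v=V[0]*np.sign(V[0,1])
    t=(h[:,:2]-cen[:2])@v
    print(n,"bar n",len(h),"mid",np.round(cen[:2]+v*(t.min()+t.max())/2,4),"ext",t.min().round(3),t.max().round(3),"dir",np.degrees(np.arctan2(-v[0],v[1])).round(2),"ztop",np.percentile(h[:,2],[50,90]).round(4))
    hc=c[(P[:,2]>.115)&(P[:,2]<.16)]; g=h[hc.max(1)<70]; print(" grip",len(g),(g.mean(0)).round(4) if len(g) else 0, np.round([g.min(0),g.max(0)],3).tolist())
    O=orange(n,p,d); 
    m=O[:,1]>O[:,1].mean()
    for k in(m,~m):
        if k.sum(): print(" orange",k.sum(),np.median(O[k],0).round(4),np.percentile(O[k],[3,97],axis=0).round(3).tolist())
    P,uv=pts(n,d,d>0); k=(P[:,2]>.15)&(P[:,0]>.55)&(P[:,0]<.95)&(abs(P[:,1]-.21)<.09)
    A=P[k]
    for a in np.arange(.55,.95,.02):
        q=A[(A[:,0]>=a)&(A[:,0]<a+.02)]
        if len(q)>3: print("  x%.2f"%a,len(q),q[:,1].min().round(3),q[:,1].max().round(3),np.median(q[:,1]).round(3),np.percentile(q[:,2],[50,95]).round(3))
E
```

```text
scene bar n 115 mid [ 0.4783 -0.2424] ext -0.076 0.074 dir 6.59 ztop [0.1321 0.1407]
 grip 46 [ 0.4793 -0.2402  0.1359] [[0.469, -0.261, 0.125], [0.488, -0.223, 0.144]]
 orange 42 [0.5875 0.2354 0.2893] [[0.574, 0.195, 0.253], [0.793, 0.241, 0.308]]
 orange 48 [0.5839 0.1547 0.2871] [[-0.006, -0.061, 0.199], [0.647, 0.161, 0.306]]
  x0.57 44 0.152 0.24 0.232 [0.295 0.308]
  x0.59 16 0.153 0.241 0.16 [0.285 0.294]
  x0.61 38 0.154 0.241 0.198 [0.288 0.301]
  x0.63 39 0.155 0.243 0.163 [0.283 0.289]
  x0.65 133 0.154 0.247 0.202 [0.28  0.284]
  x0.67 50 0.154 0.212 0.204 [0.282 0.297]
  x0.69 47 0.192 0.213 0.205 [0.277 0.293]
  x0.71 35 0.192 0.215 0.205 [0.286 0.291]
  x0.73 46 0.196 0.215 0.208 [0.287 0.291]
  x0.75 55 0.195 0.217 0.208 [0.283 0.287]
  x0.77 48 0.199 0.218 0.21 [0.279 0.284]
  x0.79 54 0.196 0.219 0.211 [0.274 0.28 ]
  x0.81 58 0.199 0.22 0.212 [0.27  0.275]
  x0.83 94 0.186 0.238 0.212 [0.251 0.268]
  x0.85 193 0.184 0.238 0.214 [0.249 0.261]
  x0.87 110 0.188 0.236 0.21 [0.229 0.258]
top bar n 194 mid [ 0.6353 -0.0303] ext -0.111 0.527 dir -38.38 ztop [0.1343 0.14
[... 266 characters left out ...]
1 0.238 [0.308 0.31 ]
  x0.57 30 0.155 0.244 0.236 [0.285 0.309]
  x0.59 54 0.157 0.244 0.237 [0.289 0.299]
  x0.61 38 0.158 0.246 0.238 [0.285 0.297]
  x0.63 75 0.159 0.249 0.218 [0.28  0.286]
  x0.65 164 0.156 0.252 0.2 [0.279 0.286]
  x0.67 45 0.194 0.214 0.203 [0.288 0.297]
  x0.69 52 0.195 0.217 0.204 [0.275 0.294]
  x0.71 58 0.197 0.218 0.205 [0.285 0.292]
  x0.73 51 0.197 0.217 0.205 [0.285 0.293]
  x0.75 45 0.2 0.217 0.208 [0.282 0.287]
  x0.77 51 0.2 0.22 0.208 [0.276 0.283]
  x0.79 43 0.201 0.22 0.208 [0.273 0.279]
  x0.81 44 0.202 0.22 0.21 [0.269 0.276]
  x0.83 155 0.188 0.239 0.208 [0.241 0.262]
  x0.85 98 0.188 0.241 0.213 [0.25  0.262]
  x0.87 7 0.192 0.241 0.196 [0.247 0.256]
```

```bash
cat >> h.py <<'E'
def go(target,yaw):
    "tool y at world angle yaw(deg), pointing down -> delta row"
    from scipy.spatial.transform import Rotation as R
    s=read_state(); r=s["ee_rot"]; a=np.radians(yaw)
    y=np.array([np.cos(a),np.sin(a),0]); z=np.array([0,0,-1.]); T=np.stack([np.cross(y,z),y,z],1)
    print("delta rot",R.from_matrix(r.T@T).as_rotvec().round(4),"cm",(r.T@(np.array(target)-s["ee_pos"])*100).round(2),"| tcp",s["ee_pos"].round(4),"F",s["wrist_force"].round(2),"t",round(s["clock"],2),"gap",round(s["finger_gap"],3),"grip",round(s["grasp_force"],1))
E
python3 - <<'E'
from h import *
p=cv2.imread("pics/top0.png")[:,:,::-1]; d=np.load("top0.npy")
P,uv=pts("top",d,d>0); c=p[uv[:,1],uv[:,0]].astype(int)
k=(P[:,2]>.115)&(P[:,2]<.16)&(abs(P[:,0]-.47)<.07)&(abs(P[:,1]+.24)<.1)
h=P[k];cen=h.mean(0); _,_,V=np.linalg.svd(h[:,:2]-cen[:2]); v=V[0]*np.sign(V[0,1]);t=(h[:,:2]-cen[:2])@v
print("mid",cen[:2]+v*(t.min()+t.max())/2,t.min(),t.max(),np.degrees(np.arctan2(-v[0],v[1])))
g=h[c[k].max(1)<70];print("grip",len(g),g.mean(0).round(4),g.min(0).round(3),g.max(0).round(3))
b=(P[:,2]>.03)&(P[:,2]<.07)&(abs(P[:,0]-.47)<.09)&(abs(P[:,1]+.24)<.12)&(c[:,2]>c[:,0]*1.5)
r=cv2.minAreaRect(P[b][:,:2].astype(np.float32)*1000);print("rim",r)
for n in("top","scene"):
    p=cv2.imread(f"pics/{n}0.png")[:,:,::-1]; d=np.load(n+"0.npy")
    O=orange(n,p,d,.24);O=O[(O[:,0]>.5)&(O[:,0]<.7)&(O[:,1]>.1)&(O[:,2]<.32)]
    m=O[:,1]>.198
    for k in(m,~m):
        q=O[k];q=q[np.argsort(q[:,0])];print(n,len(q));print((q[::2,[0,2]]*1000).round().astype(int).tolist(), np.median(q[:,1]).round(4))
go([.478,-.241,.231],6.6)
E
```

```text
mid [ 0.47001199 -0.23780865] -0.07396189369518578 0.07291444026965542 6.439960250207571
grip 63 [ 0.4701 -0.2378  0.1379] [ 0.461 -0.26   0.119] [ 0.479 -0.166  0.144]
rim ((470.3215637207031, -238.85324096679688), (111.62091827392578, 151.65208435058594), 6.899996757507324)
top 52
[[566, 309], [567, 304], [570, 306], [570, 303], [574, 301], [581, 283], [582, 283], [585, 282], [585, 281], [586, 288], [589, 279], [591, 280], [592, 287], [593, 283], [594, 290], [596, 294], [597, 290], [598, 296], [599, 295], [602, 295], [603, 299], [604, 294], [606, 299], [607, 304], [609, 298], [648, 271]] 0.2403
top 42
[[573, 305], [574, 303], [576, 306], [583, 290], [585, 285], [588, 282], [591, 283], [592, 282], [592, 289], [596, 287], [596, 285], [599, 284], [601, 290], [603, 291], [605, 284], [607, 291], [608, 295], [609, 302], [610, 297], [613, 298], [649, 272]] 0.1603
scene 36
[[573, 307], [577, 290], [578, 308], [578, 301], [579, 299], [580, 296], [582, 285], [583, 293], [583, 284], [583, 288], [587, 285], [590, 288], [592, 282], [603, 293], [609, 300], [611, 296], [615, 298], [664, 273]] 0.2357
scene 36
[[579, 307], [579, 309], [580, 300], [581, 300], [582, 299], [584, 298], [584, 297], [587, 292], [588, 291], [588, 286], [592, 287], [595, 284], [596, 283], [603, 289], [615, 293], [616, 303], [617, 298], [668, 276]] 0.1566
delta rot [ 1.0000e-04 -0.0000e+00 -1.3462e+00] cm [ 37.03 -26.35   0.04] | tcp [ 0.2167 -0.6128  0.2313] F [0.06 0.69 0.89] t 0.8 gap 0.999 grip 0.0
```

Emit:
apply_moves(deltas=[0,0,-0.187,5.4,-3.7,0,-1,0,0,-0.37,10.8,-7.4,0,-1,0,0,-0.56,16.2,-11.1,0,-1,0,0,-0.74,21.6,-14.8,0,-1,0,0,-0.93,27,-18.5,0,-1], force=40)

```text
clock: 1.42
ee_pos: [0.402, -0.3589, 0.2317]
ee_rot: [[0.293, 0.956, 0.001], [0.956, -0.293, -0.001], [-0.001, 0.001, -1.0]]
wrist_force: [1.8, 0.1, -0.6]
finger_gap: 0.997
grasp_force: 0.0
```

```bash
python3 - <<'E'
from h import *
go([.474,-.240,.18],6.6)
E
```

```text
delta rot [ 0.0009  0.0007 -0.4128] cm [13.48  3.39  5.17] | tcp [ 0.402  -0.3589  0.2317] F [ 1.82  0.08 -0.55] t 1.43 gap 0.997 grip 0.0
```

Emit:
apply_moves(deltas=[0,0,-0.14,4.5,1.1,1.5,-1,0,0,-0.28,9,2.3,3.5,-1,0,0,-0.413,13.5,3.4,5.2,-1,0,0,-0.413,13.5,3.4,5.2,-1,0,0,-0.413,13.5,3.4,5.2,-1])

```text
clock: 2.05
ee_pos: [0.4734, -0.2424, 0.1794]
ee_rot: [[-0.108, 0.994, -0.0], [0.994, 0.108, -0.001], [-0.001, -0.0, -1.0]]
wrist_force: [0.5, 0.4, 0.3]
finger_gap: 0.999
grasp_force: 0.0
```

```bash
python3 - <<'E'
from h import *
F=[]
for i in range(10): camera("top"); F.append(read_state()["wrist_force"])
print("zero F",np.mean(F,0),np.std(F,0))
go([.474,-.240,.111],6.6)
E
```

```text
zero F [ 0.27179576  0.01414928 -0.03302754] [0.42392567 0.4254075  0.38315794]
delta rot [ 0.0002  0.0002 -0.0062] cm [0.19 0.06 6.84] | tcp [ 0.4736 -0.242   0.1794] F [ 0.19 -0.16  0.33] t 2.55 gap 1.0 grip 0.0
```

Emit:
apply_moves(deltas=[0,0,-0.006,0.1,0,2.4,-1,0,0,-0.006,0.2,0,4.8,-1,0,0,-0.006,0.2,0,6.8,-1,0,0,-0.006,0.2,0,6.8,-1,0,0,-0.006,0.2,0,6.8,0])

```text
clock: 3.18
ee_pos: [0.4739, -0.2399, 0.112]
ee_rot: [[-0.115, 0.993, 0.001], [0.993, 0.115, -0.0], [-0.0, 0.001, -1.0]]
wrist_force: [0.2, -0.0, 1.1]
finger_gap: 0.816
grasp_force: 0.0
```

Emit:
apply_moves(deltas=[0,0,0,0,0,0,0.4,0,0,0,0,0,0,1,0,0,0,0,0,0,1,0,0,0,0,0,0,1,0,0,0,0,0,0,1], force=40)

```text
clock: 3.8
ee_pos: [0.4731, -0.24, 0.1117]
ee_rot: [[-0.115, 0.993, -0.0], [0.993, 0.115, -0.0], [-0.0, -0.0, -1.0]]
wrist_force: [-3.1, 0.4, 5.8]
finger_gap: 0.183
grasp_force: 41.8
```

Emit:
apply_moves(deltas=[0,0,0,0,0,0,1,0,0,0,0,0,0,1,0,0,0,0,0,-1,1,0,0,0,0,0,-2,1,0,0,0,0,0,-2,1])

```text
clock: 4.42
ee_pos: [0.4742, -0.2399, 0.1321]
ee_rot: [[-0.115, 0.993, 0.002], [0.993, 0.115, -0.001], [-0.001, 0.002, -1.0]]
wrist_force: [0.2, -0.2, -4.6]
finger_gap: 0.18
grasp_force: 40.5
```

Emit:
apply_moves(deltas=[0,0,0,0.5,0,-2,1,0,0,0,2.5,0.4,-5,1,0,0,0,5.5,0.9,-8.5,1,0,0,0,9,1.5,-12,1,0,0,0.02,13,2.2,-15,1])

```text
clock: 5.05
ee_pos: [0.4802, -0.1073, 0.2824]
ee_rot: [[-0.094, 0.996, 0.001], [0.996, 0.094, -0.0], [-0.0, 0.0, -1.0]]
wrist_force: [1.5, -0.4, -4.3]
finger_gap: 0.18
grasp_force: 40.5
```

Emit:
apply_moves(deltas=[0,0,0.01,4.5,0.8,-1.5,1,0,0,0.02,9,1.6,-2.5,1,0,0,0.03,13.5,2.4,-2.7,1,0,0,0.04,18,3.2,-2.7,1,0,0,0.045,22,4,-2.7,1])

```text
clock: 5.68
ee_pos: [0.4986, 0.1165, 0.3081]
ee_rot: [[-0.051, 0.999, -0.0], [0.999, 0.051, -0.0], [0.0, -0.0, -1.0]]
wrist_force: [0.8, 1.0, -4.8]
finger_gap: 0.179
grasp_force: 40.5
```

Emit:
apply_moves(deltas=[0,0,0,3,0.4,0,1,0,0,0,5,0.8,0,1,0,0,0,6.5,1,0,1,0,0,0,7,1,0,1,0,0,0,7,1,0,1])

```text
clock: 6.3
ee_pos: [0.5054, 0.1846, 0.3081]
ee_rot: [[-0.05, 0.999, -0.001], [0.999, 0.05, -0.001], [-0.001, -0.001, -1.0]]
wrist_force: [-1.3, 0.1, -5.6]
finger_gap: 0.181
grasp_force: 40.5
```

```bash
python3 - <<'E'
from h import *
F=[]
for i in range(12): camera("top"); F.append(read_state()["wrist_force"])
print("F",np.mean(F,0),np.std(F,0))
go([.50,.198,.309],2.9); go([.592,.198,.309],2.9)
ps=[]
for n in("top","scene"):
    p,d=shot(n); np.save(n+"1.npy",d); q=p[:,:,::-1]
    cv2.imwrite(f"pics/{n}b.png",q); ps.append(cv2.resize(q[100:240,130:330] if n=="top" else q[140:280,210:410],(800,560) ,interpolation=cv2.INTER_CUBIC))
    cv2.imwrite(f"pics/{n}b_c.png",ps[-1])
    # bar ends in the picture frame: fork orange + bar
    P,uv=pts(n,d,d>0);k=(P[:,2]>.31)&(P[:,2]<.345)&(abs(P[:,0]-.5)<.06)&(abs(P[:,1]-.2)<.11);h=P[k]
    if len(h)>5: print(n,len(h),np.median(h,0).round(4),h.min(0).round(3),h.max(0).round(3))
E
```

```text
F [ 0.11069601  0.050647   -4.99885554] [0.3680019  0.46768026 0.50207035]
delta rot [ 0.0001  0.     -0.0003] cm [ 1.32 -0.5  -0.07] | tcp [0.5056 0.1851 0.3083] F [ 0.75  0.22 -5.06] t 6.9 gap 0.183 grip 40.5
delta rot [ 0.0001  0.     -0.0003] cm [ 0.86  8.69 -0.07] | tcp [0.5056 0.1851 0.3083] F [ 0.75  0.22 -5.06] t 6.9 gap 0.183 grip 40.5
top 30 [0.4991 0.2476 0.3285] [0.496 0.233 0.314] [0.503 0.258 0.333]
scene 136 [0.511  0.1925 0.3277] [0.496 0.106 0.311] [0.531 0.255 0.338]
```

View pics/sceneb_c.png

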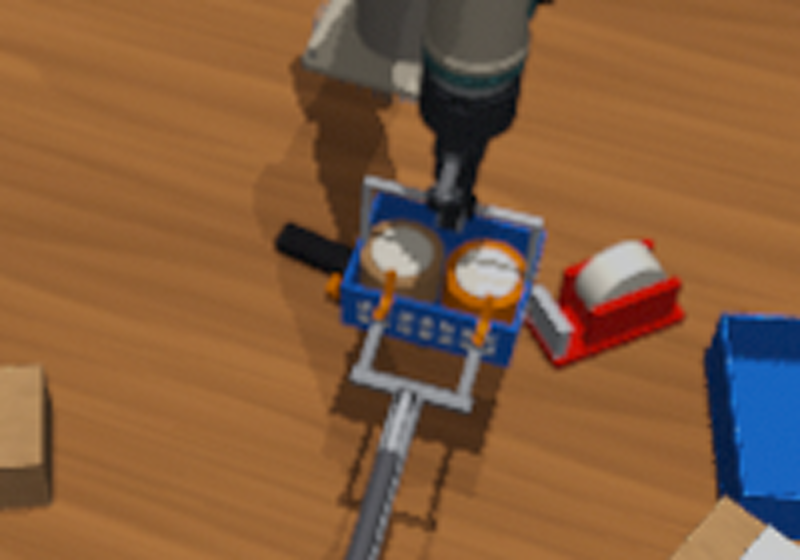

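The scene shows the held basket with the handle behind the fork tips, and the prongs over the basket at crop (385,290) and (485,310). Both are on track to pass under the bar, so I move in.

Emit:
apply_moves(deltas=[0,0,0,0.7,1,0,1,0,0,0,1,3,0,1,0,0,0,1,5.5,0,1,0,0,0,1,7.7,0,1,0,0,0,1,8.7,0,1])

```text
clock: 7.62
ee_pos: [0.5935, 0.1999, 0.3078]
ee_rot: [[-0.05, 0.999, 0.0], [0.999, 0.05, 0.0], [0.0, 0.0, -1.0]]
wrist_force: [-0.4, -0.1, -5.4]
finger_gap: 0.177
grasp_force: 40.5
```

```bash
python3 - <<'E'
from h import *
F=[]
for i in range(5): camera("top"); F.append(read_state()["wrist_force"])
print("F",np.mean(F,0))
go([.592,.199,.27],2.9)
for n in("top","scene"):
    p,d=shot(n); q=p[:,:,::-1]
    c=q[110:200,160:280] if n=="top" else q[170:260,240:360]
    cv2.imwrite(f"pics/{n}c.png",cv2.resize(c,(400,300),interpolation=cv2.INTER_CUBIC))
cv2.imwrite("pics/c2.png",np.hstack([cv2.imread("pics/topc.png"),cv2.imread("pics/scenec.png")]))
E
```

```text
F [ 0.09092899  0.1947321  -5.17263604]
delta rot [-0.001   0.      0.0006] cm [-0.09  0.09  3.83] | tcp [0.5911 0.1999 0.3083] F [ 0.    0.17 -5.58] t 7.88 gap 0.177 grip 40.5
```

View pics/c2.png

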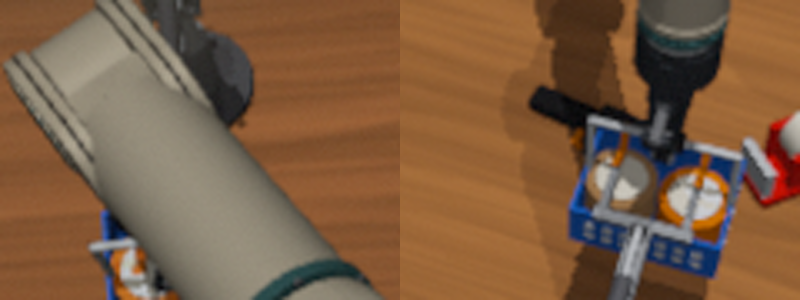

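The bar lies over both orange notches, in the right half at (620,150) and (700,165). Now I lower it.

Emit:
apply_moves(deltas=[0,0,0,-0.1,0.1,0.8,1,0,0,0,-0.1,0.1,1.6,1,0,0,0,-0.1,0.1,2.4,1,0,0,0,-0.1,0.1,3,1,0,0,0,-0.1,0.1,3.5,1])

```text
clock: 8.6
ee_pos: [0.593, 0.1986, 0.2728]
ee_rot: [[-0.05, 0.999, -0.0], [0.999, 0.05, -0.0], [-0.0, -0.0, -1.0]]
wrist_force: [-0.1, -0.4, -4.7]
finger_gap: 0.18
grasp_force: 40.5
```

Emit:
apply_moves(deltas=[0,0,0,0,0,0.25,1,0,0,0,0,0,0.5,1,0,0,0,0,-0.05,0.75,1,0,0,0,0,-0.1,1.0,1,0,0,0,0,-0.1,1.0,1])

```text
clock: 9.22
ee_pos: [0.5919, 0.1986, 0.2633]
ee_rot: [[-0.051, 0.999, -0.0], [0.999, 0.051, -0.0], [-0.0, -0.0, -1.0]]
wrist_force: [-2.1, -0.2, -2.3]
finger_gap: 0.175
grasp_force: 40.9
```

```bash
cat >> h.py <<'E'
def check(k=10,bx=None):
    F=[]
    for i in range(k): p,d=shot("scene"); F.append(read_state()["wrist_force"])
    print("F",np.mean(F,0).round(2),"+-",(np.std(F,0)/k**.5).round(2))
    O=orange("scene",p,d,.15);O=O[(O[:,0]>.5)&(O[:,0]<.72)&(O[:,1]>.12)&(O[:,1]<.27)&(O[:,2]<.33)]
    P,uv=pts("scene",d,d>0)
    for a in(.67,.69,.71,.75,.79,.82):
        q=P[(abs(P[:,0]-a)<.01)&(abs(P[:,1]-.207)<.02)&(P[:,2]>.15)]
        print(a,np.percentile(q[:,2],95).round(4),end=" ")
    z=read_state()["ee_pos"][2]+.018
    h=P[(abs(P[:,2]-z)<.012)&(abs(P[:,0]-.592)<.03)&(abs(P[:,1]-.2)<.08)]
    print("\norange z max",np.percentile(O[:,2],[50,97]).round(4) if len(O) else 0,"x",np.percentile(O[:,0],[3,50,97]).round(3))
    cv2.imwrite("pics/last.png",cv2.resize(p[170:260,240:360,::-1],(720,540),interpolation=cv2.INTER_CUBIC))
E
python3 -c "
from h import *
check(); go([.592,.199,.26],2.9)"
```

```text
F [-2.27 -0.7  -2.21] +- [0.15 0.2  0.15]
0.67 0.293 0.69 0.2923 0.71 0.2872 0.75 0.2864 0.79 0.2778 0.82 0.2741 
orange z max [0.2011 0.2987] x [0.551 0.599 0.628]
delta rot [-0.0002  0.     -0.0001] cm [0.05 0.01 0.34] | tcp [0.5919 0.1985 0.2634] F [-2.18 -1.54 -1.98] t 9.72 gap 0.176 grip 40.9
```

Emit:
apply_moves(deltas=[0,0,0,0,-0.1,0,1,0,0,0,0,-0.2,0,1,0,0,0,0,-0.3,0,1,0,0,0,0,-0.3,0,1,0,0,0,0,-0.3,0,1])

```text
clock: 10.35
ee_pos: [0.5893, 0.1984, 0.2634]
ee_rot: [[-0.05, 0.999, 0.001], [0.999, 0.05, 0.0], [0.0, 0.001, -1.0]]
wrist_force: [2.3, 0.3, -2.8]
finger_gap: 0.182
grasp_force: 40.9
```

```bash
python3 -c "
from h import *
check(); go([.592,.199,.26],2.9)"
```

```text
F [ 2.04  0.28 -2.52] +- [0.11 0.14 0.13]
0.67 0.2922 0.69 0.2909 0.71 0.2887 0.75 0.2868 0.79 0.2787 0.82 0.2728 
orange z max [0.2014 0.2974] x [0.538 0.597 0.626]
delta rot [ 0.0001 -0.     -0.0001] cm [0.04 0.3  0.33] | tcp [0.589  0.1984 0.2633] F [ 1.7   0.36 -2.05] t 10.85 gap 0.175 grip 40.8
```

View pics/last.png

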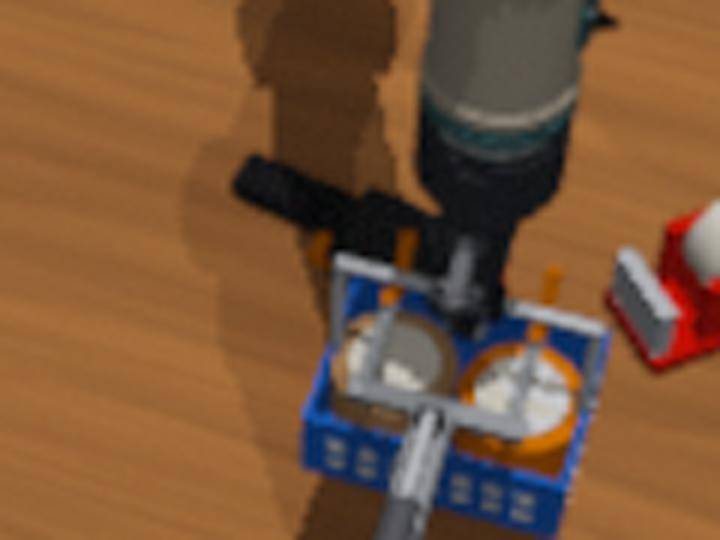

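The bar sits between the lips of both notches. Fx changed sign over 3 mm, so the floor's centre is near x = 0.5905. I go down along the arc.

Emit:
apply_moves(deltas=[0,0,0,0,0.15,0.1,1,0,0,0,0,0.1,0.5,1,0,0,0,0,0.05,0.9,1,0,0,0,0,0,1.2,1,0,0,0,0,-0.05,1.5,1])

```text
clock: 11.48
ee_pos: [0.5883, 0.1984, 0.2481]
ee_rot: [[-0.051, 0.999, -0.0], [0.999, 0.051, -0.0], [-0.0, -0.0, -1.0]]
wrist_force: [-1.2, -0.2, -1.7]
finger_gap: 0.182
grasp_force: 41.1
```

```bash
python3 -c "
from h import *
check(); go([.5895,.1985,.24],2.9)"
```

```text
F [-1.33  0.12 -1.21] +- [0.15 0.18 0.17]
0.67 0.2826 0.69 0.2804 0.71 0.2789 0.75 0.2805 0.79 0.2756 0.82 0.2706 
orange z max [0.1857 0.2834] x [0.554 0.597 0.66 ]
delta rot [ 0.0002 -0.0001 -0.0001] cm [0.   0.09 0.84] | tcp [0.5886 0.1984 0.2484] F [-1.76  0.27 -0.32] t 11.97 gap 0.18 grip 41.1
```

Emit:
apply_moves(deltas=[0,0,0,0,-0.1,0.2,1,0,0,0,0,-0.13,0.6,1,0,0,0,0,-0.16,1.0,1,0,0,0,0,-0.18,1.3,1,0,0,0,0,-0.18,1.3,1])

```text
clock: 12.6
ee_pos: [0.5873, 0.1983, 0.2352]
ee_rot: [[-0.05, 0.999, 0.001], [0.999, 0.05, 0.0], [0.0, 0.001, -1.0]]
wrist_force: [3.2, -0.3, -0.0]
finger_gap: 0.181
grasp_force: 41.1
```

```bash
python3 -c "
from h import *
check(20); go([.587,.1985,.23],2.9)"
```

```text
F [ 2.79  0.12 -0.39] +- [0.13 0.14 0.11]
0.67 0.2739 0.69 0.2727 0.71 0.271 0.75 0.2737 0.79 0.2729 0.82 0.2702 
orange z max [0.1741 0.27  ] x [0.556 0.598 0.622]
delta rot [-0.      0.0001 -0.0001] cm [0.03 0.03 0.53] | tcp [0.5867 0.1982 0.2353] F [ 4.55 -0.13 -0.63] t 13.6 gap 0.177 grip 41.2
```

Emit:
apply_moves(deltas=[0,0,0,0,0.1,0.1,1,0,0,0,0,0.1,0.3,1,0,0,0,0,0.08,0.4,1,0,0,0,0,0.08,0.4,1,0,0,0,0,0.08,0.4,1])

```text
clock: 14.22
ee_pos: [0.5867, 0.1983, 0.2311]
ee_rot: [[-0.051, 0.999, -0.002], [0.999, 0.051, -0.0], [-0.0, -0.002, -1.0]]
wrist_force: [-2.8, -0.5, 0.2]
finger_gap: 0.18
grasp_force: 41.2
```

```bash
python3 -c "
from h import *
check(20); go([.587,.1985,.23],2.9)"
```

```text
F [-2.34 -0.35 -0.12] +- [0.12 0.12 0.06]
0.67 0.2689 0.69 0.2716 0.71 0.27 0.75 0.2729 0.79 0.2714 0.82 0.2685 
orange z max [0.1693 0.2666] x [0.558 0.603 0.622]
delta rot [ 0.0001 -0.     -0.0002] cm [ 0.02 -0.05  0.13] | tcp [0.5876 0.1983 0.2313] F [-2.07 -0.43 -0.33] t 15.22 gap 0.18 grip 41.2
```

Emit:
apply_moves(deltas=[0,0,0,0,-0.04,0.1,1,0,0,0,0,-0.04,0.1,1,0,0,0,0,-0.04,0.1,1])

```text
clock: 15.6
ee_pos: [0.5875, 0.1983, 0.2304]
ee_rot: [[-0.05, 0.999, 0.001], [0.999, 0.05, 0.0], [0.0, 0.001, -1.0]]
wrist_force: [-0.4, 0.3, -0.3]
finger_gap: 0.182
grasp_force: 41.2
```

```bash
python3 -c "
from h import *
check(20); go([.587,.1985,.23],2.9)"
```

```text
F [ 0.42  0.13 -0.33] +- [0.17 0.09 0.11]
0.67 0.271 0.69 0.2682 0.71 0.2713 0.75 0.2719 0.79 0.2715 0.82 0.2681 
orange z max [0.1682 0.265 ] x [0.557 0.603 0.624]
delta rot [ 0.0007 -0.0001 -0.0002] cm [ 0.02 -0.04  0.04] | tcp [0.5874 0.1983 0.2304] F [ 0.2   0.89 -1.06] t 16.6 gap 0.18 grip 41.2
```

View pics/last.png

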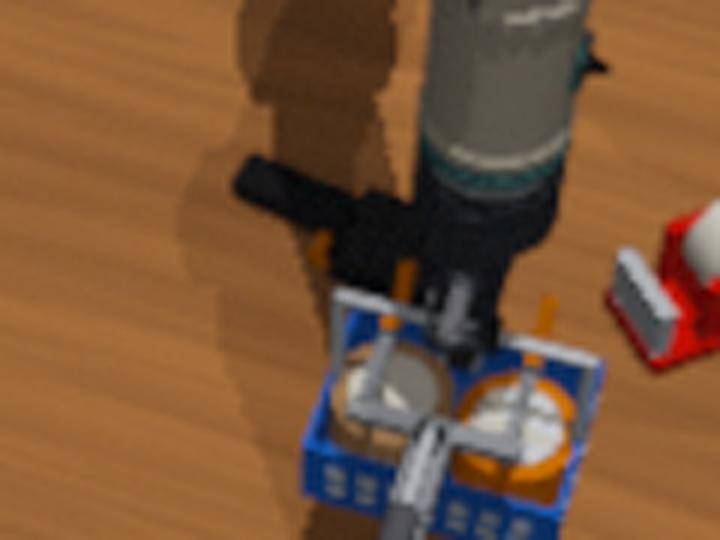

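The bar sits low in both notches, at (390,310) and (535,345). The arm is near level and almost all of the weight has moved over, so I make a last small lowering.

Emit:
apply_moves(deltas=[0,0,0,0,-0.01,0.15,1,0,0,0,0,-0.01,0.3,1,0,0,0,0,-0.01,0.3,1])

```text
clock: 16.98
ee_pos: [0.5873, 0.1984, 0.2272]
ee_rot: [[-0.05, 0.999, 0.0], [0.999, 0.05, 0.0], [0.0, 0.0, -1.0]]
wrist_force: [1.5, 0.7, -0.7]
finger_gap: 0.178
grasp_force: 41.2
```

```bash
python3 -c "
from h import *
check(30); go([.587,.1985,.23],2.9)"
```

```text
F [2.85 0.43 0.16] +- [0.12 0.09 0.1 ]
0.67 0.2681 0.69 0.267 0.71 0.2675 0.75 0.2708 0.79 0.27 0.82 0.2689 
orange z max [0.1653 0.2615] x [0.555 0.598 0.651]
delta rot [-0.      0.     -0.0001] cm [ 0.02 -0.   -0.27] | tcp [0.587  0.1983 0.2273] F [ 2.82 -0.01  1.18] t 18.48 gap 0.18 grip 41.2
```

Emit:
apply_moves(deltas=[0,0,0,0,0.05,-0.1,1,0,0,0,0,0.05,-0.1,1,0,0,0,0,0.05,-0.1,1,0,0,0,0,0.05,-0.1,1], force=20)

```text
clock: 18.98
ee_pos: [0.5871, 0.1983, 0.2282]
ee_rot: [[-0.051, 0.999, -0.001], [0.999, 0.051, -0.0], [-0.0, -0.001, -1.0]]
wrist_force: [0.5, 0.3, -0.2]
finger_gap: 0.178
grasp_force: 41.2
```

```bash
python3 -c "
from h import *
check(20); go([.587,.1985,.23],2.9)"
```

```text
F [-0.73  0.1  -0.13] +- [0.17 0.11 0.08]
0.67 0.2675 0.69 0.2684 0.71 0.2701 0.75 0.2718 0.79 0.2696 0.82 0.2691 
orange z max [0.1666 0.2619] x [0.555 0.602 0.655]
delta rot [-0.0008  0.0002 -0.    ] cm [ 0.02 -0.02 -0.18] | tcp [0.5872 0.1983 0.2282] F [-1.2   0.03  0.58] t 19.98 gap 0.181 grip 41.2
```

Emit:
apply_moves(deltas=[0,0,0,0,0,0,0.6,0,0,0,0,0,0,0.5,0,0,0,0,0,0,0.3,0,0,0,0,0,0,0.2,0,0,0,0,0,0,0.1])

```text
clock: 20.6
ee_pos: [0.5877, 0.1983, 0.2284]
ee_rot: [[-0.05, 0.999, 0.0], [0.999, 0.05, 0.0], [0.0, 0.0, -1.0]]
wrist_force: [-0.0, 0.5, -0.6]
finger_gap: 0.453
grasp_force: 0.0
```

```bash
python3 -c "
from h import *
check(10); go([.587,.1985,.33],2.9)"
```

```text
F [-0.06 -0.14 -0.  ] +- [0.11 0.1  0.16]
0.67 0.2697 0.69 0.2687 0.71 0.2697 0.75 0.2707 0.79 0.2701 0.82 0.2682 
orange z max [0.1665 0.2634] x [0.557 0.602 0.654]
delta rot [ 0.     -0.     -0.0002] cm [  0.02  -0.05 -10.17] | tcp [0.5875 0.1983 0.2283] F [-0.21  0.1   0.55] t 21.1 gap 0.452 grip 0.0
```

View pics/last.png

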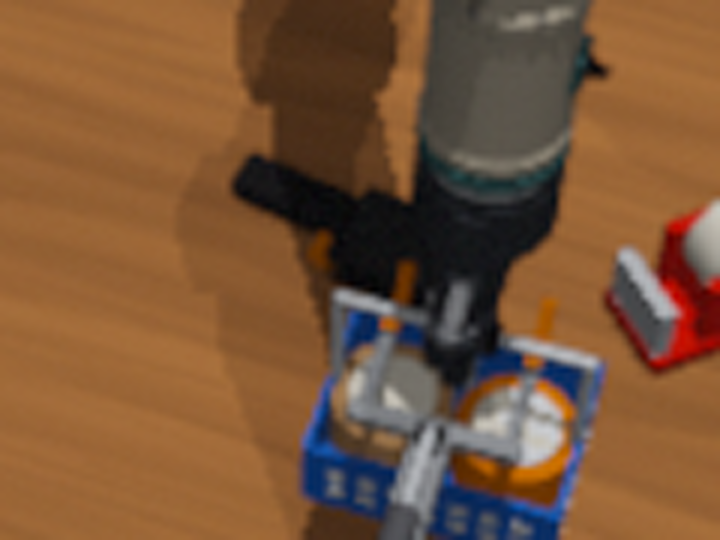

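The gripper has let go. The basket hangs unchanged with its bar at (390,310) and (535,350). I retreat straight up.

Emit:
apply_moves(deltas=[0,0,0,0,0,-1,0.1,0,0,0,0,0,-3,0.1,0,0,0,0,0,-6,0.1,0,0,0,0,0,-9,0.1,0,0,0,0,0,-11,0.1])

```text
clock: 21.72
ee_pos: [0.588, 0.1987, 0.3408]
ee_rot: [[-0.051, 0.999, 0.003], [0.999, 0.051, 0.001], [0.001, 0.003, -1.0]]
wrist_force: [0.6, 0.5, -0.7]
finger_gap: 0.452
grasp_force: 0.0
```

Emit:
apply_moves(deltas=[0,0,0,0,0,0,0.1,0,0,0,0,0,0,0.1,0,0,0,0,0,0,0.1,0,0,0,0,0,0,0.1,0,0,0,0,0,0,0.1])

```text
clock: 22.35
ee_pos: [0.5874, 0.1983, 0.3379]
ee_rot: [[-0.051, 0.999, -0.001], [0.999, 0.051, -0.0], [-0.0, -0.001, -1.0]]
wrist_force: [-0.4, 0.1, -0.7]
finger_gap: 0.447
grasp_force: 0.0
```

```bash
python3 -c "
from h import *
check(20); go([.587,.1985,.33],2.9)"
```

```text
Traceback (most recent call last):
  File "h.py", line 29, in check
    for i in range(k): p,d=shot("scene"); F.append(read_state()["wrist_force"])
                           ~~~~^^^^^^^^^
  File "h.py", line 4, in shot
    p,d=camera(n); return p,d
        ~~~~~~^^^
ValueError: 200 camera calls are used up
```

The camera calls are used up, so that picture is the old one. I let the arm settle, then hand in.

Emit:
apply_moves(deltas=[0,0,0,0,0,0,0.1,0,0,0,0,0,0,0.1,0,0,0,0,0,0,0.1,0,0,0,0,0,0,0.1,0,0,0,0,0,0,0.1])

```text
clock: 23.72
ee_pos: [0.5875, 0.1983, 0.3383]
ee_rot: [[-0.05, 0.999, -0.0], [0.999, 0.05, -0.0], [-0.0, -0.0, -1.0]]
wrist_force: [-0.5, -1.5, 0.1]
finger_gap: 0.444
grasp_force: 0.0
```

Emit:
apply_moves(deltas=[0,0,0,0,0,0,0.1,0,0,0,0,0,0,0.1,0,0,0,0,0,0,0.1,0,0,0,0,0,0,0.1,0,0,0,0,0,0,0.1])

```text
clock: 24.35
ee_pos: [0.5875, 0.1983, 0.3383]
ee_rot: [[-0.05, 0.999, 0.0], [0.999, 0.05, -0.0], [-0.0, 0.0, -1.0]]
wrist_force: [-0.3, -0.6, 0.2]
finger_gap: 0.452
grasp_force: 0.0
```

Emit:
apply_moves(deltas=[0,0,0,0,0,0,0.1,0,0,0,0,0,0,0.1,0,0,0,0,0,0,0.1,0,0,0,0,0,0,0.1,0,0,0,0,0,0,0.1])

```text
clock: 24.98
ee_pos: [0.5876, 0.1983, 0.3383]
ee_rot: [[-0.05, 0.999, 0.0], [0.999, 0.05, -0.0], [-0.0, 0.0, -1.0]]
wrist_force: [0.3, 0.4, 0.2]
finger_gap: 0.453
grasp_force: 0.0
```

```bash
python3 -c "
from bench import *
print(sign_off())"
```

```text
the job is handed in; nothing more can be done
None
```

I hung the basket on the yoke with its bar in both notches, released it with its weight on the arm, and handed the job in at about 25 s; no verdict was shown, and with the camera calls used up, nothing after the retreat was checked by picture.

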